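# Load the SIM starter packs into their matching trays

## Task

Put each of the four SIM packs into the tray of the same colour with the same number of white stripes. Set each one down, do not drop it, so that it lies flat on the tray's floor inside the rim, stripes up, its long side along the tray's. Leave the hand stamp and the tape roll where they are.

Things in the scene. Friction and masses are not known exactly. Their poses are not given: they have to be found in the camera images.
- pack_blue1: loose blue carton, 80 x 50 x 36 mm (x, y, z), about 0.1 kg; ONE white stripe (12 mm wide) across its top near the +x end, a black picture with a brass chip near the -x end. Origin: centre of its underside; x along the 80 mm side, z up. Flat on the table at any yaw; grip it across the 50 mm. Either way round is right in its tray
- pack_blue2: loose blue carton, 80 x 50 x 36 mm (x, y, z), about 0.1 kg; TWO white stripes (each 12 mm wide, 12 mm apart) across its top near the +x end, a black picture with a brass chip near the -x end. Origin: centre of its underside; x along the 80 mm side, z up. Flat on the table at any yaw; grip it across the 50 mm. Either way round is right in its tray
- pack_orange1: loose orange carton, 80 x 50 x 36 mm (x, y, z), about 0.1 kg; ONE white stripe (12 mm wide) across its top near the +x end, a black picture with a brass chip near the -x end. Origin: centre of its underside; x along the 80 mm side, z up. Flat on the table at any yaw; grip it across the 50 mm. Either way round is right in its tray
- pack_orange2: loose orange carton, 80 x 50 x 36 mm (x, y, z), about 0.1 kg; TWO white stripes (each 12 mm wide, 12 mm apart) across its top near the +x end, a black picture with a brass chip near the -x end. Origin: centre of its underside; x along the 80 mm side, z up. Flat on the table at any yaw; grip it across the 50 mm. Either way round is right in its tray
- tray_blue1: fixed shallow blue tray, outside 108 x 78 mm (x, y), ONE white stripe (18 mm wide) across its floor along y. Floor 4 mm above the table, inside 102 x 72 mm, rim 3 mm thick, its top 10 mm above the table; fingers opening beside a pack must be above the rim. Origin: centre of its underside, on the table; x along the long side, z up; yaw within 0.25 rad
- tray_blue2: fixed shallow blue tray, outside 108 x 78 mm (x, y), TWO white stripes (each 18 mm wide, 18 mm apart) across its floor along y. Floor 4 mm above the table, inside 102 x 72 mm, rim 3 mm thick, its top 10 mm above the table; fingers opening beside a pack must be above the rim. Origin: centre of its underside, on the table; x along the long side, z up; yaw within 0.25 rad
- tray_orange1: fixed shallow orange tray, outside 108 x 78 mm (x, y), ONE white stripe (18 mm wide) across its floor along y. Floor 4 mm above the table, inside 102 x 72 mm, rim 3 mm thick, its top 10 mm above the table; fingers opening beside a pack must be above the rim. Origin: centre of its underside, on the table; x along the long side, z up; yaw within 0.25 rad
- tray_orange2: fixed shallow orange tray, outside 108 x 78 mm (x, y), TWO white stripes (each 18 mm wide, 18 mm apart) across its floor along y. Floor 4 mm above the table, inside 102 x 72 mm, rim 3 mm thick, its top 10 mm above the table; fingers opening beside a pack must be above the rim. Origin: centre of its underside, on the table; x along the long side, z up; yaw within 0.25 rad
- stamp: bystander: small loose hand stamp standing among the trays, grey foot 24 x 24 mm, dark wooden handle, 52 mm tall. Origin: centre of its underside, z up
- tape: bystander: small loose yellow roll of tape lying flat, 40 mm across, 18 mm high. Origin: centre of its underside, z up
Things that resemble listed ones, but are neither listed nor needed, are in the scene too. Leave any green or turquoise look-alike of the pack_blue2 alone.

How it is judged:
At the end, for the whole second after the job is handed in: Each pack lies flat (tilt under 0.1 rad, stripes up) on the floor of the tray of its own colour and stripe count (origin 1 to 8 mm above the tray's, centres within 18 mm), its long side within 0.3 rad of the tray's either way round, released and at rest (horizontal distance between pack_blue1 and tray_blue1 below 0.018 m and z of pack_blue1 in the frame of tray_blue1 between 0.001 and 0.008 m and angle between each of pack_blue1, pack_blue2, pack_orange1, pack_orange2's own z axis and vertical below 0.1 rad and angle between the x axis of pack_blue1 and the x axis of tray_blue1, either way round below 0.3 rad and linear speed of each of pack_blue1, pack_blue2, pack_orange1, pack_orange2 below 0.02 m/s and angular speed of each of pack_blue1, pack_blue2, pack_orange1, pack_orange2 below 0.2 rad/s and horizontal distance between pack_blue2 and tray_blue2 below 0.018 m and z of pack_blue2 in the frame of tray_blue2 between 0.001 and 0.008 m and angle between the x axis of pack_blue2 and the x axis of tray_blue2, either way round below 0.3 rad and horizontal distance between pack_orange1 and tray_orange1 below 0.018 m and z of pack_orange1 in the frame of tray_orange1 between 0.001 and 0.008 m and angle between the x axis of pack_orange1 and the x axis of tray_orange1, either way round below 0.3 rad and horizontal distance between pack_orange2 and tray_orange2 below 0.018 m and z of pack_orange2 in the frame of tray_orange2 between 0.001 and 0.008 m and angle between the x axis of pack_orange2 and the x axis of tray_orange2, either way round below 0.3 rad); the robot touches nothing.
It fails at once if a pack is dropped (falls freely by more than about 40 mm) or thrown ((linear speed of pack_blue1 above 0.9 m/s and contact force between the fingers and pack_blue1 below 0.05 N) or (linear speed of pack_blue2 above 0.9 m/s and contact force between the fingers and pack_blue2 below 0.05 N) or (linear speed of pack_orange1 above 0.9 m/s and contact force between the fingers and pack_orange1 below 0.05 N) or (linear speed of pack_orange2 above 0.9 m/s and contact force between the fingers and pack_orange2 below 0.05 N)).
It fails at once if the hand stamp is shifted by more than 30 mm or knocked over (distance of stamp from where it was at the start of the episode above 0.03 m or angle between stamp's own z axis and vertical above 0.5 rad).
It fails at once if the tape roll is shifted by more than 30 mm or knocked over (distance of tape from where it was at the start of the episode above 0.03 m or angle between tape's own z axis and vertical above 0.5 rad).
It also fails if it takes over 99 s, if anything falls off the work surface, if the arm or the gripper's body presses on something with over 40 N, if the wrist force passes 120 N, or if a joint passes its speed limit or range.

## Robot

A 7-joint arm with a two-finger parallel gripper is mounted at the origin on the work surface. World frame = base frame: x ahead of the robot, y to its left, z up, the work surface at z = 0. Lengths are in m, angles in rad, forces in N, time in s.
With the tool pointing down it reaches from about 0.4 to 0.85 m from the base axis. Payload 6.9 kg.
Tool frame: the origin (TCP) lies midway between the tips of the shut fingers; the grasp point (between the pads) lies 19 mm behind it; z points along the fingers, y is the line along which they close (so a half turn about z gives the same grasp; the last joint's range is limited). The gripper opens to 85 mm and grips with 20 to 120 N. Pads are 22 mm wide; open, the fingers measure 114 mm over their backs; the gripper's body (76 mm by 85 mm) begins 54 mm behind the grasp point. The pads swing forward as they close: fully open they stand 13 mm farther back than shut.
Start: joints at [1.333, 0.507, -0.238, 1.5, 0.126, 1.149, -0.155], TCP at [0.211, -0.588, 0.231] pointing down, gripper open.
Joint ranges: [-3.08, 3.08], [-0.24, 2.05], [-1.43, 1.35], [0, 2.5], [-1.52, 4.66], [0.17, 1.96], [-2.89, 2.89]. Speed limits (rad/s): [2.39, 2.39, 3.14, 3.14, 3.14, 3.14, 3.14].

## Interface

Orientations are given as [roll, pitch, yaw] about the fixed x, y, z axes, in that order (R = Rz(yaw) Ry(pitch) Rx(roll)).
In Python, from cell import env, move_gripper, kinematics, state, camera, camera_params, workorder gives the robot as it stands. Calls block until the motion is done:
- env.move_ptp(position, orientation): joint-space move of the TCP to a pose.
- env.movel(position, max_speed=0.15, orientation=None, until_force=None): straight line of the TCP; orientation=None keeps the orientation; max_speed is the mean speed in m/s. With until_force (N) it stops when the force on the tool has changed by that much, and returns True; else False.
- env.set_joints(angles): joint-space move.
- move_gripper(opening, strength=None): finger opening in m; strength is the grip in N (None keeps the last); returns when the fingers have stopped.
- env.hold(seconds).
- kinematics.inverse_kinematics(position, orientation): joint angles nearest the present ones, or None.
- state(): the state.
- camera(name): name is "side" or "top" or "wrist"; returns the picture (480x640x3 uint8, red, green, blue); there is no depth.
- camera_params(name): a dict with "vfov" (degrees; the focal length in pixels is half the picture's height over the tangent of half this angle, whatever the lens; pixels are square), "cx", "cy" (the principal point, pixels), "rvec" (rotation vector, rad) and "tvec" (3), from world to camera coordinates, as OpenCV has them. Camera axes: x right, y down, z forward; pixel columns grow to the right and rows downward; lengths in m; the calibration is good to about 2 mm. A picture is of the moment at which its call begins: read the wrist's pose just before it. camera_params takes no time and is no camera call; for the wrist camera it gives the pose at the moment of the call.
A pose or a line that the arm cannot do raises env.MotionError and nothing moves.
- workorder.finish_job(): hands the job in; it is judged then, once.
The state is a dict: "t": time; "qpos": joint angles; "joint_vel": joint speeds; "tau": joint torques, N m; "tool_pos": TCP position; "tool_rot": TCP orientation; "wrist_force": force on the tool from outside, world axes, zero at the start; "torque": the same for the moment, N m; "grip_width": finger opening in m; "finger_force": force on a finger pad.
Only numpy, scipy, OpenCV 4.12 (cv2) and the standard library are available. Lean on these libraries where they do the work, as an engineer would, in place of code of your own. Each camera call takes 0.05 s, during which the arm holds its last target. There are 200 camera calls.

## Working session

There is one attempt and no reset: what is moved stays moved. The work goes in short steps, each a Python script; the robot and the scene stay as the last script left them, time stands still between calls to the robot, and variables do not carry over. Pictures are saved under pics/ and viewed, at most 14 in all, crops included, and the job is handed in when it is done.

```bash
mkdir -p pics
python3 - <<'E'
from cell import env, camera, camera_params, state
import cv2
for n in ("top","side"):
    cv2.imwrite(f"pics/{n}0.png", camera(n)[:,:,::-1]); print(n, camera_params(n))
print(camera_params("wrist")); print(state()["t"])
E
```

```text
top {'vfov': 48.408860619783475, 'cx': 325.4890980581471, 'cy': 239.21471058797954, 'rvec': array([ 2.18608669, -2.16817448,  0.10519274]), 'tvec': array([0.05356756, 0.46663033, 1.13376163])}
side {'vfov': 52.53909310431872, 'cx': 320.86028170296294, 'cy': 233.8825615649033, 'rvec': array([ 2.05993055, -0.62927329,  0.31979736]), 'tvec': array([-0.38087808,  0.19108175,  0.6375486 ])}
{'vfov': 61.9997347545902, 'cx': 316.4893525738188, 'cy': 239.94330815387207, 'rvec': array([-2.37882036,  1.67539329,  0.23175   ]), 'tvec': array([-0.62456479, -0.03590841,  0.37795552])}
0.1
```

View pics/top0.png

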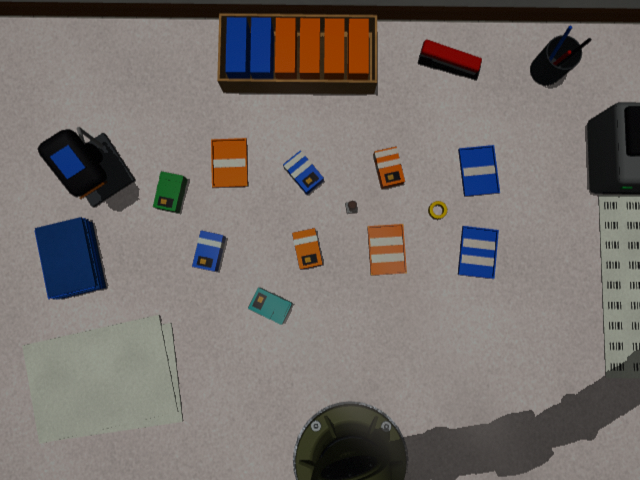

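View pics/side0.png

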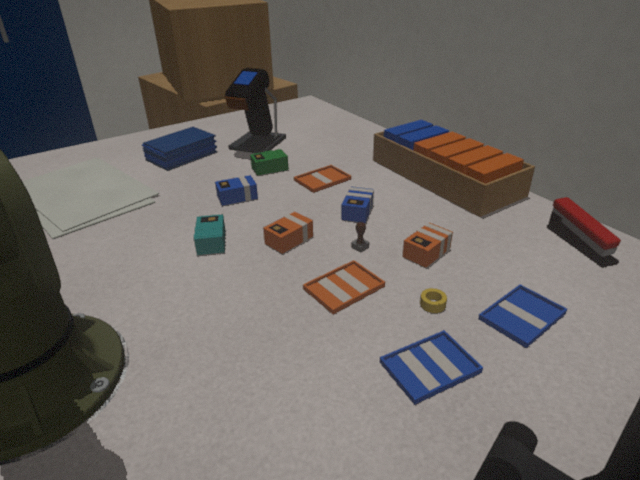

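Candidates, by top-view pixel:
- **Blue packs:** (304,172) and (209,251). The look-alikes to avoid are green (171,192) and turquoise (270,306).
- **Orange packs:** (389,167) and (308,249).
- **Also similarly coloured:** the cartons in the box at (297,48) and the blue books at (70,258).
- **Trays:** orange1 (230,163), orange2 (387,250), blue1 (479,171), blue2 (478,252).
- **Bystanders:** stamp (351,207), tape (438,210).

Next I'll take close crops to read stripe counts and corners.

Run:
```python
import cv2
im=cv2.imread("pics/top0.png")
for i,(x,y) in enumerate([(185,135),(360,135)]):
    c=cv2.convertScaleAbs(cv2.resize(im[y:y+145,x:x+150],None,fx=4,fy=4,interpolation=cv2.INTER_CUBIC),alpha=1.2)
    for k in range(0,150,10):
        cv2.putText(c,str(x+k),(4*k,10),0,.33,(0,0,0)); cv2.line(c,(4*k,12),(4*k,18),(0,0,0))
        if k<145: cv2.putText(c,str(y+k),(0,4*k+4),0,.33,(0,0,0))
    cv2.imwrite(f"pics/crop{i}.png",c)
```

```text
(no output)
```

View pics/crop0.png

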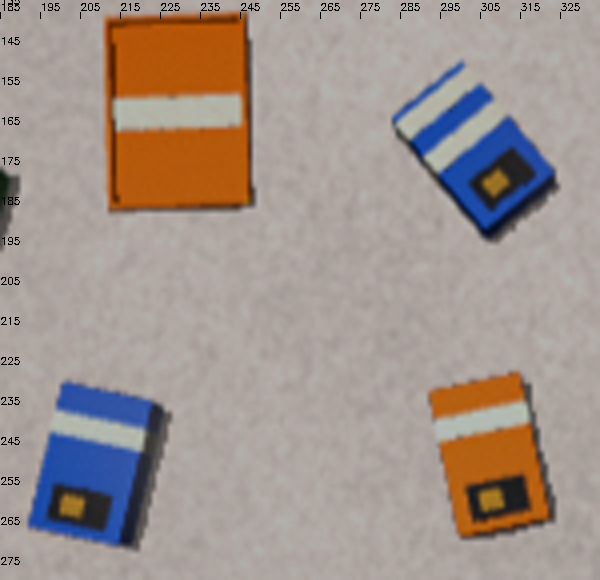

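View pics/crop1.png

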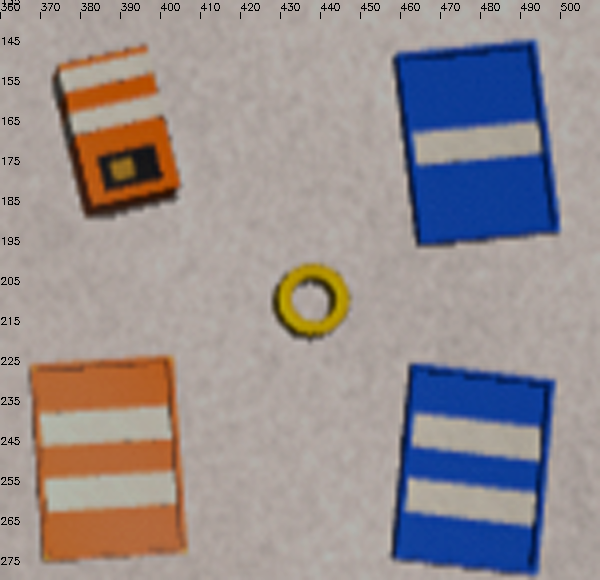

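The crops settle the matching: pack at (304,172) is blue2, (209,251) is blue1, (308,249) is orange1, (389,167) is orange2. Now I'll compute poses from the corners I read and cross-check them by overlay on the side view.

```bash
cat > h.py <<'E'
import numpy as np, cv2, json
from cell import camera_params
def KRt(p):
    f=240/np.tan(np.radians(p["vfov"])/2)
    return np.array([[f,0,p["cx"]],[0,f,p["cy"]],[0,0,1.]]),cv2.Rodrigues(np.array(p["rvec"]))[0],np.array(p["tvec"])
def back(p,px,z):
    K,R,t=KRt(p); C=-R.T@t
    d=(R.T@np.linalg.inv(K)@np.c_[np.array(px,float),np.ones(len(px))].T).T
    return C+d*((z-C[2])/d[:,2])[:,None]
def proj(p,X):
    K,R,t=KRt(p); return cv2.projectPoints(np.array(X,float),R,t,K,None)[0][:,0]
def rect(P):  # P: A,B (short end 1), C,D (short end 2), A-D and B-C long
    A,B,C,D=P[:,:2]; v=(A-D+B-C)/2
    return P[:,:2].mean(0),np.arctan2(v[1],v[0]),np.linalg.norm(v),np.linalg.norm((A-B+D-C)/2)
def box(c,yaw,L,W,z):
    l=np.array([[1,1],[1,-1],[-1,-1],[-1,1]])*[L/2,W/2]
    R=np.array([[np.cos(yaw),-np.sin(yaw)],[np.sin(yaw),np.cos(yaw)]])
    return np.c_[l@R.T+c,np.full(4,z)]
E
python3 - <<'E'
from h import *
p=camera_params("top")
D={"pack_blue2":(0,[(393,118),(463,63),(553,172),(487,222)]),
"pack_blue1":(0,[(63,382),(153,402),(122,543),(29,526)]),
"pack_orange1":(0,[(429,391),(520,373),(551,518),(461,538)]),
"pack_orange2":(1,[(58,67),(146,45),(178,187),(88,205)]),
"tray_orange1":(0,[(107,18),(244,14),(252,205),(110,210)]),
"tray_blue1":(1,[(395,55),(535,42),(558,232),(418,244)]),
"tray_orange2":(1,[(30,366),(171,357),(186,551),(44,560)]),
"tray_blue2":(1,[(411,364),(554,381),(537,572),(393,556)])}
off=[(185,135),(360,135)]; out={}
side=cv2.imread("pics/side0.png"); big=cv2.resize(side,None,fx=2,fy=2); ps=camera_params("side")
for n,(o,c) in D.items():
    pk=n[0]=="p"; z=.036 if pk else .01
    P=back(p,(np.array(c)+.5)/4-.5+off[o],z); c,y,L,W=rect(P); out[n]=[*c,y]
    print(n,c.round(4),"yaw",y.round(3),"LW",L.round(4),W.round(4),"reach",np.linalg.norm(c).round(3))
    q=proj(ps,box(c,y,*((.08,.05) if pk else (.108,.078)),z))
    cv2.polylines(big,[np.int32(q*2+.5)],True,(0,255,0),1,cv2.LINE_AA)
for n,px,z in (("stamp",(351,207),.05),("tape",(438,210),.018)):
    out[n]=[*back(p,[px],z)[0,:2],0]; print(n,out[n])
json.dump(out,open("poses.json","w")); cv2.imwrite("pics/sideov.png",big[290:850,400:1190])
E
```

```text
pack_blue2 [0.6134 0.107 ] yaw 0.715 LW 0.0768 0.0466 reach 0.623
pack_blue1 [0.4388 0.3083] yaw -0.196 LW 0.0776 0.0498 reach 0.536
pack_orange1 [0.445  0.0963] yaw 0.223 LW 0.0798 0.0492 reach 0.455
pack_orange2 [ 0.6249 -0.0787] yaw 0.212 LW 0.0786 0.0495 reach 0.63
tray_orange1 [0.6358 0.2716] yaw 0.053 LW 0.1078 0.077 reach 0.691
tray_blue1 [ 0.6232 -0.2807] yaw 0.101 LW 0.107 0.0781 reach 0.683
tray_orange2 [ 0.4466 -0.0761] yaw 0.072 LW 0.1063 0.0774 reach 0.453
tray_blue2 [ 0.4429 -0.2759] yaw -0.109 LW 0.1054 0.0787 reach 0.522
stamp [np.float64(0.5326087263886937), np.float64(0.003980606563536368), 0]
tape [np.float64(0.5325761903579082), np.float64(-0.18766272690496594), 0]
```

View pics/sideov.png

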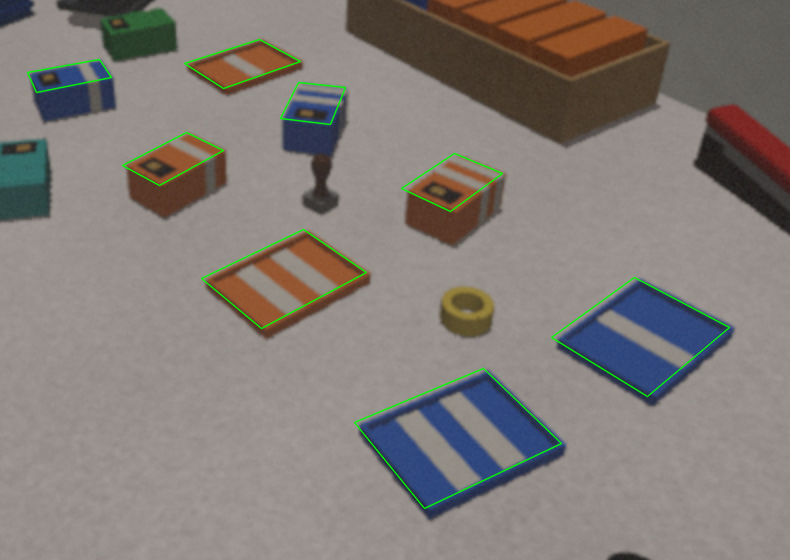

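The side overlay confirms every pose to within a few mm, so I'll start with orange2. I'll hover over it and check it with the wrist camera.

```bash
cat > job.py <<'E'
from h import *
from cell import env, move_gripper, kinematics, state, camera
D=json.load(open("poses.json")); ZH=.16; ZG=.008
def down(y): return [np.pi,0,y]
def pickyaw(x,y,yaw):
    c=[]
    for k in (-1,0,1,2):
        q=kinematics.inverse_kinematics([x,y,ZH],down(yaw+k*np.pi))
        if q is not None: c.append((abs(q[6]),yaw+k*np.pi))
    return min(c)[1]
def hover(n):
    x,y,a=D[n]; a=pickyaw(x,y,a); env.move_ptp([x,y,ZH],down(a)); return a
def pic(name,n,z,LW):
    p=camera_params("wrist"); im=np.ascontiguousarray(camera("wrist")[:,:,::-1])
    cv2.polylines(im,[np.int32(proj(p,box(D[n][:2],D[n][2],*LW,z)))],True,(0,255,0),1); cv2.imwrite(f"pics/{name}.png",im)
def grasp(n,a):
    x,y,_=D[n]
    hit=env.movel([x,y,ZG],.1,until_force=15)
    move_gripper(.04,30); s=state(); print("grip",hit,s["grip_width"],s["finger_force"],s["tool_pos"],s["t"])
    env.movel([x,y,ZH],.15)
    return state()["grip_width"]
def place(n,a):
    x,y,t=D[n]; t+=np.pi*round((a-t)/np.pi)
    env.movel([x,y,ZH],.25,orientation=down(t))
    print("held",state()["grip_width"])
    env.movel([x,y,.03],.12); hit=env.movel([x,y,ZG+.0035],.03,until_force=4)
    print("down",hit,state()["tool_pos"]); env.hold(.2)
    move_gripper(.07); env.hold(.1); env.movel([x,y,ZH],.15); print("t",state()["t"])
E
python3 - <<'E'
from job import *
a=hover("pack_orange2"); pic("w1","pack_orange2",.036,(.08,.05)); s=state(); print(a,s["t"],s["qpos"],s["tool_rot"],s["grip_width"])
E
```

```text
3.3537483147985445 2.5 [ 0.63495126  0.73943829 -1.00313662  1.5810425   0.65855917  1.19246531
  1.27818519] [-3.14095957e+00 -3.66739455e-04 -2.93173281e+00] 0.08543508160534055
```

View pics/w1.png

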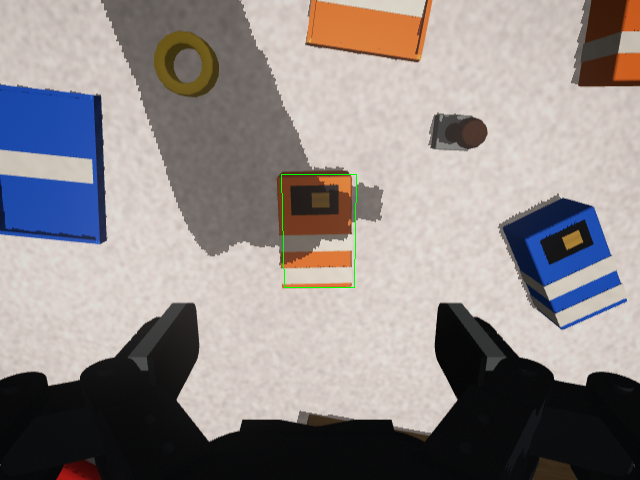

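The wrist view shows the orange2 pack at (316,230) with its two stripes, and the overlay agrees to about 3 mm. I'll grasp and place it.

Run:
```python
from job import *
n="orange2"; a=pickyaw(*D["pack_"+n])
w=grasp("pack_"+n,a); print(w)
if .044<w<.056: place("tray_"+n,a); pic("w2","tray_"+n,.01,(.108,.078))
```

```text
grip False 0.04937461058436797 32.215688824653625 [ 0.62514382 -0.07875089  0.00838661] 4.5917
0.04953236859799814Traceback (most recent call last):
  File "<stdin>", line 4, in <module>
  File "job.py", line 24, in place
    env.movel([x,y,ZH],.25,orientation=down(t))
    ~~~~~~~~~^^^^^^^^^^^^^^^^^^^^^^^^^^^^^^^^^^
cell.MotionError: the arm cannot follow that straight line within its joint ranges
```

```bash
sed -i 's/    env.movel(\[x,y,ZH\],.25,orientation=down(t))/    env.move_ptp([x,y,ZH],down(t))/' job.py
python3 - <<'E'
from job import *
a=state()["tool_rot"][2]
for n in ("tray_orange2",):
  x,y,t=D[n]
  for k in (-1,0,1):
    for z in (ZH,.01): print(n,k,z,kinematics.inverse_kinematics([x,y,z],down(t+k*np.pi)))
place("tray_orange2",a); pic("w2","tray_orange2",.01,(.108,.078)); print(state()["qpos"])
E
```

```text
tray_orange2 -1 0.16 [ 0.8651617   0.50057474 -1.09754843  2.03140101  0.55522631  0.9448064
  1.11694304]
tray_orange2 -1 0.01 [ 0.63989036  0.69851488 -0.80604     2.1928654   0.90708457  0.62990577
  0.80741618]
tray_orange2 0 0.16 [-0.53567552  0.47532212  0.95377137  2.04677679 -0.50890489  0.87268806
 -0.79273362]
tray_orange2 0 0.01 [-0.36173759  0.71779967  0.75104424  2.20478622 -0.94836867  0.5852847
 -0.38757976]
tray_orange2 1 0.16 [ 0.8651617   0.50057474 -1.09754843  2.03140101  0.55522631  0.9448064
  1.11694304]
tray_orange2 1 0.01 [ 0.63989036  0.69851488 -0.80604     2.1928654   0.90708457  0.62990577
  0.80741618]
held 0.049440127221164885
down True [ 0.44635265 -0.07616721  0.01218708]
t 10.0833
[ 0.86246027  0.50116731 -1.09340103  2.03144306  0.55336471  0.94495117
  1.11859595]
```

```bash
ls pics
```

```text
crop0.png
crop1.png
side0.png
sideov.png
top0.png
w1.png
w2.png
```

View pics/w2.png

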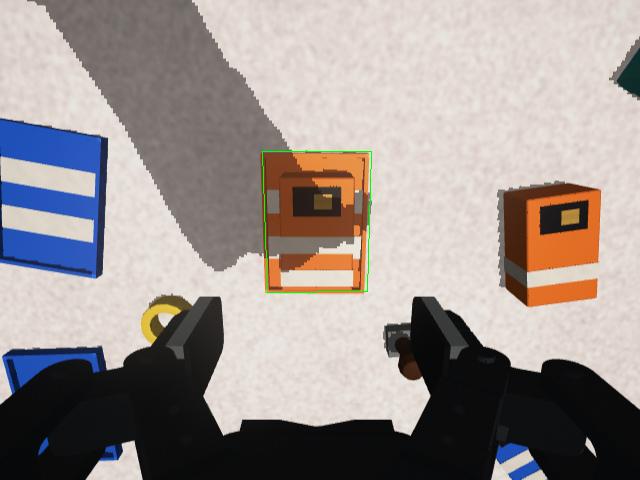

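Run:
```python
from job import *
n="blue2"; a=hover("pack_"+n); pic("w3","pack_"+n,.036,(.08,.05)); print(a, state()["t"], state()["qpos"])
w=grasp("pack_"+n,a)
if .044<w<.056: place("tray_"+n,a); pic("w4","tray_"+n,.01,(.108,.078))
```

```text
0.715103146168499 12.2083 [-0.03189989  0.56958931 -0.29377637  1.60709647  0.18759978  0.99325068
 -1.24045841]
grip False 0.04993232401471988 32.089489102363586 [0.61380772 0.10707479 0.00862004] 14.1833
held 0.04920877836735778
down True [ 0.44271265 -0.2758369   0.01238544]
t 20.475
```

Orange2 lies inside its tray at (316,225). The blue2 pack has been gripped and set down too, so I'll do the remaining two.

Run:
```python
from job import *
for n in ("orange1","blue1"):
    a=hover("pack_"+n); w=grasp("pack_"+n,a)
    if not .044<w<.056: print("miss",n); break
    place("tray_"+n,a)
env.set_joints([1.333, 0.507, -0.238, 1.5, 0.126, 1.149, -0.155]); print(state()["t"])
im=camera("top")[:,:,::-1]; cv2.imwrite("pics/top1.png",im)
big=cv2.resize(np.ascontiguousarray(im),None,fx=2,fy=2,interpolation=cv2.INTER_CUBIC); p=camera_params("top")
for k,v in D.items():
    if k[0]=="t" and k!="tape": cv2.polylines(big,[np.int32(proj(p,box(v[:2],v[2],.102,.072,.004))*2+.5)],True,(0,255,0),1)
cv2.imwrite("pics/top1b.png",big[250:600,350:1050])
```

```text
grip False 0.04984172976345688 31.203044056892395 [0.44528201 0.09632335 0.00844258] 24.2417
held 0.04956266320023682
down True [0.63559441 0.27131306 0.01245855]
t 30.0
grip False 0.05015808497598829 31.818948984146118 [0.43909704 0.30842672 0.0085014 ] 32.7917
held 0.04948645758686905
down True [ 0.62287637 -0.28077365  0.01250031]
t 39.7417
41.625
```

View pics/top1b.png

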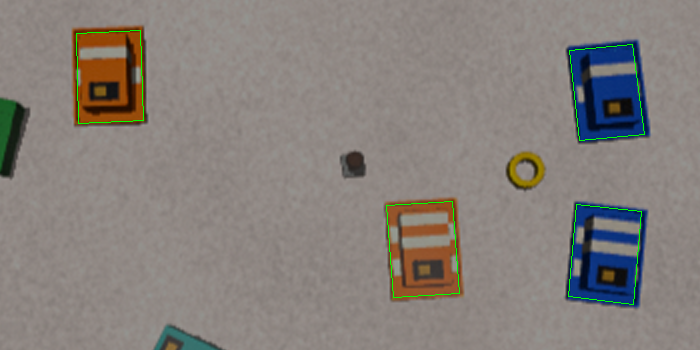

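All four packs sit inside their matching trays: orange1 (108,75), blue1 (607,92), orange2 (424,248), blue2 (606,254). The stamp and tape haven't moved, so I'll hand in.

```bash
python3 -c "
from cell import workorder; print(workorder.finish_job())"
```

```text
the job is handed in; nothing more can be done
None
```

All four SIM packs were set down in their matching trays, the stamp and tape were left where they were, and the job was handed in at about 42 s; no verdict was returned.

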